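# Carry a tilt angle from the master stand to the board rest with a bevel gauge

### The arm

A 6-joint arm with a two-finger parallel gripper is mounted at the origin on the work surface; the furniture and walls round the work are solid. World frame = base frame: x ahead of the robot, y to its left, z up, the work surface at z = 0. Lengths are in mm, angles in rad, forces in N, time in s.
With the tool pointing down it reaches from about 300 to 775 mm from the base axis. Payload 14.6 kg.
Tool frame: the origin (TCP) lies at the very end of the fingers, on their centre line; the grasp point (between the pads) lies 19 mm behind it; z points along the fingers, y is the line along which they close (so a half turn about z gives the same grasp; the last joint's range is limited). The gripper opens to 94 mm and grips with 3 to 60 N. Pads are 16 mm wide; open, the fingers measure 119 mm over their backs; the gripper's body (75 mm by 177 mm) begins 78 mm behind the grasp point.
Start: joints at [-1.416, 0.3, 1.521, -0, 1.321, -0.067], TCP at [120.986, -536.518, 205.446] pointing down, gripper open.
Joint ranges: [-3.03, 3.03], [-0.79, 2.21], [0.23, 2.52], [-1.04, 4.18], [0, 3.07], [-2.55, 2.55]. Speed limits (rad/s): [2.22, 2.22, 2.57, 3.14, 3.14, 3.14].

### API

Orientations are given as [roll, pitch, yaw] about the fixed x, y, z axes, in that order (R = Rz(yaw) Ry(pitch) Rx(roll)).
In Python, from cell import manip, optics gives the robot as it stands.
- The arm moves only by the shell command python3 -m crank 'ROWS' [FORCE]. ROWS is JSON, a list of rows, each a list of 7 numbers: the opening in per cent of the stroke, from 0 (shut) to 100 (fully open), then the shift along the tool's x, y, z in mm, then the turn, a rotation vector about the tool's x, y, z in rad. A call has 1 to 10 rows; each row is the pose to reach, as a shift and turn from the pose commanded when the call began, along the tool's axes at that moment; what a row does not reach only later rows make up. A row lasts 1/10 s, in which the tool goes at most 50 mm and 8.59 degrees, less where a joint would pass 70% of its speed; a pose out of reach is approached as far as the arm can. A call with a gripper value outside its range is refused whole. The fingers move at their own pace and stop on an object; FORCE is the grip in N (left out, the last holds). Time passes only in rows, so rows that repeat a pose let the fingers close. It gives the time, the measured TCP pose, the force, the opening and the grip force at its end, in the units of the state.
- manip.read_state(): the state, without advancing time (a new reading comes with each control period).
- optics.camera(name): name is "side" or "top" or "wrist"; returns (picture, depth): 480x640x3 uint8, red, green, blue; 480x640 float32, mm along the optical axis (not along the pixel's ray), 0 where there is no reading.
- optics.calibration(name): a dict with "camera_matrix" (3x3 intrinsics, pixels), "k1" (the pictures are not rectified: a ray, as slopes to the right and down, at radius r is drawn at 1 + k1 r^2 times it, then the intrinsics apply), "R" (3x3) and "t" (3): a world point X has camera coordinates R X + t. Camera axes: x right, y down, z forward; pixel columns grow to the right and rows downward; lengths in mm; the calibration is good to about 2 mm. A picture is of the moment at which its call begins: read the wrist's pose just before it. calibration takes no time and is no camera call; for the wrist camera it gives the pose at the moment of the call.
- manip.sign_off(): hands the job in; it is judged then, once.
The state is a dict: "clock": time; "joints": joint angles; "qd": joint speeds; "effort": joint torques, N m; "eef_pos": TCP position; "eef_rot": TCP orientation; "wrist_force": force on the tool from outside, world axes, zero at the start; "moment": the same for the moment, N m; "finger_gap": finger opening in mm; "finger_force": force on a finger pad.
Only numpy, scipy, OpenCV 4.12 (cv2) and the standard library are available. Lean on these libraries where they do the work, as an engineer would, in place of code of your own. Each camera call takes 0.05 s, during which the arm holds its last target. There are 200 camera calls.

### The job

Copy the tilt of the master stand's plate to the board rest with the bevel gauge: push the gauge gently into the corner of the master stand, its nose firmly against the stand's foot so that the blade swings up to lie flat along the tilted plate, and press the lever right down to lock the blade. Then push the locked gauge up to the board rest the same way, so that its blade lays the upright plate back until the nose is firmly on the foot, and leave the gauge standing on the setup plate, still locked, with the rest at the master's angle. Move the rest's plate with the gauge only, keep fingers off both plates, and leave the other things alone.

Things in the scene. Friction and masses are not known exactly. Their poses are not given: they have to be found in the camera images.
- setup_plate: fixed grey metal setup plate, 290 x 520 mm, on four feet; its flat top, on which stands and gauge stand, is 16 mm above the bench. Origin: centre of its underside, on the bench; z up. Both stands are bolted down parallel to it: its +x (away from the robot) is their +x
- master: fixed master stand: dark steel foot, 66 x 84 x 10 mm high, a hinged plate leaning away from the robot and a curved clamp arm with wing screw on its +y side. Origin: bottom middle of the foot's front face; the foot runs from x = 0 to +66 mm, x away from the robot, y along the face, z up. Hinge ears (31 mm high, 8 mm proud of the face) stand 35 to 42 mm to either side; the face between is free
- master_plate: aluminium plate of the master stand, clamped immovably at 37 to 60 degrees above level. Origin: middle of its hinge axis, 20 mm above the master's origin; x runs up along its face, y along the hinge, z square out of the face. The face's plane holds the hinge axis; the plate is 66 mm wide, 6 mm thick (below the face) and reaches from 12 to 94 mm up x
- rest: fixed board rest: same foot, ears, sizes and axes as the master stand, but no clamp arm; its plate stands nearly upright at first
- rest_plate: plate of the board rest: size and axes as the master's plate, hinge again 20 mm above the rest's origin; starts at 73 to 86 degrees above level and tips back, away from the robot. Friction hinge: stays where left, yields at about 0.06 N m. Two board pins (5 mm thick, 8 mm high) stand on its face 26 mm up x and 27 mm to either side
- gauge: loose bevel gauge, 0.4 to 0.6 kg, heaviest at the rear: steel stock 130 mm long, 40 mm wide, 26 mm high; hinged blade at the nose, cam lever on top. Origin: bottom middle of the nose face; +x ahead out of the nose (stock from x = 0 to -130 mm), z up. Nose face 10 mm high. Balances about 67 mm behind the nose; grip it there or up to 30 mm farther back, across its sides
- gauge_blade: blade of the gauge: flat bar 28 mm wide, 5 mm thick, 82 mm long from its hinge. Origin: middle of the hinge axis, 20 mm above the gauge's origin; x along the blade's under face (whose plane holds the axis), z square out of its top. Starts 11 to 20 degrees above level. Unlocked it turns at about 0.06 N m and stays where left; locked it holds over 0.15 N m. Nose on a foot: blade and plate axes coincide
- gauge_lever (a joint): cam lever, rad: 0 = up (unlocked), 0.8 = fully down (locked). Pivot 31 mm behind the nose, 20 mm above the stock's underside; bent arm with a free-turning black cross roller (16 mm wide, 11 mm thick) at its end, at first 51 mm behind the nose and 63 mm high, once down 76 mm behind and 35 mm high (the arm before it 37). Push straight down from above; stiffens towards the end (up to about 15 N); stays where left
- stamp: bystander: small wooden hand stamp, 19 x 26 x 56 mm, standing on the setup plate, at its far edge between gauge and stands
- cleaning_block: bystander: grey cleaning block, 25 x 60 x 14 mm, lying along the right edge of the setup plate
- flux_bottle: bystander: small amber bottle with red needle cap, 27 mm wide, 88 mm high, on the bench behind
- yellow_roll: bystander: roll of yellow tape, 84 mm wide, 24 mm high, lying on the bench to the right
There are look-alikes about, which are no part of the job. There is more than one size of the gauge; the job needs the larger.

How it is judged:
By the outcome, as a careful person would: the job done as asked, in the order asked, and still so for the second after the job is handed in, with the robot touching nothing.
It also fails if it takes over 72 s, if anything falls off the work surface, if the arm or the gripper's body presses on something with over 40 N, if the wrist force passes 120 N, or if a joint passes its speed limit or range.

## Working session

There is one attempt and no reset: what is moved stays moved. The work goes in short steps, Python scripts to look and compute and a shell command to move; the robot and the scene stay as the last step left them, time stands still between calls to the robot, and variables do not carry over. Pictures are saved under pics/ and viewed, at most 12 in all, crops included, and the job is handed in when it is done.

```bash
ls; mkdir -p pics; cat > h.py <<'E'
import numpy as np, cv2
from cell import manip, optics
def save(n,f): cv2.imwrite('pics/'+f, cv2.cvtColor(n,cv2.COLOR_RGB2BGR))
def ray(c,u,v):
    K=np.array(c['camera_matrix']);k=c['k1']
    d=np.array([(u-K[0,2])/K[0,0],(v-K[1,2])/K[1,1]]);s=d.copy()
    for _ in range(20): s=d/(1+k*(s@s))
    return np.array([s[0],s[1],1.])
def cen(c): R=np.array(c['R']);return -R.T@np.array(c['t'])
def onplane(c,u,v,z):
    R=np.array(c['R']);o=cen(c);d=R.T@ray(c,u,v);return o+d*(z-o[2])/d[2]
def deproj(c,u,v,dep):
    R=np.array(c['R']);return R.T@(ray(c,u,v)*dep-np.array(c['t']))
def cloud(c,D):
    K=np.array(c['camera_matrix']);k=c['k1'];v,u=np.mgrid[:480,:640]
    d=np.stack([(u-K[0,2])/K[0,0],(v-K[1,2])/K[1,1]],-1);s=d.copy()
    for _ in range(20): s=d/(1+k*(s**2).sum(-1,keepdims=True))
    P=np.concatenate([s,np.ones((480,640,1))],-1)*D[...,None]
    return (P-np.array(c['t']))@np.array(c['R'])
def proj(c,X):
    p=np.array(c['R'])@np.array(X)+np.array(c['t']);s=p[:2]/p[2];s=s*(1+c['k1']*(s@s));K=np.array(c['camera_matrix'])
    return K[0,0]*s[0]+K[0,2],K[1,1]*s[1]+K[1,2]
E
python3 - <<'E'
from h import *
print(manip.read_state())
for n in ('top','side'):
    c=optics.calibration(n);p,d=optics.camera(n);save(p,n+'0.png');np.savez('pics/'+n+'0.npz',p=p,d=d)
    print(n,cen(c).round(),np.array(c['R']).round(2).tolist(),c['camera_matrix'],c['k1'],(d>0).mean())
E
```

```text
pics
{'clock': 0.0, 'joints': array([-1.41564026e+00,  3.00486430e-01,  1.52162297e+00,  6.43646939e-06,
        1.32071137e+00, -6.65651083e-02]), 'qd': array([-0.00048936,  0.00034537, -0.00052731, -0.00036137, -0.00038855,
        0.00024111]), 'effort': array([ 3.97178010e-03, -5.31796753e+01, -3.52732015e+01,  7.09800725e-02,
        2.44419841e-02, -9.05893148e-05]), 'eef_pos': array([ 120.92346736, -536.25105945,  204.86021099]), 'eef_rot': array([-3.14036767e+00, -8.79097545e-05,  2.21719523e-01]), 'wrist_force': array([ 0.39904927, -0.4721804 , -0.40839053]), 'moment': array([-0.02663692, -0.06334924, -0.00780551]), 'finger_force': 0.0, 'finger_gap': 94.01334479104467}
top [ 126.   36. 1544.] [[-0.05, -1.0, -0.0], [-0.98, 0.05, -0.21], [0.21, -0.01, -0.98]] [[571.14211464   0.         323.87531811]
 [  0.         571.14211464 240.10008767]
 [  0.           0.           1.        ]] -0.121740271482173 0.9958138020833334
side [421. 916. 674.] [[-1.0, -0.04, -0.0], [-0.02, 0.57, -0.82], [0.04, -0.82, -0.57]] [[466.86581118   0.         325.55696057]
 [  0.         466.86581118 229.79010515]
 [  0.           0.           1.        ]] -0.00046755971240370177 0.980576171875
```

View pics/top0.png

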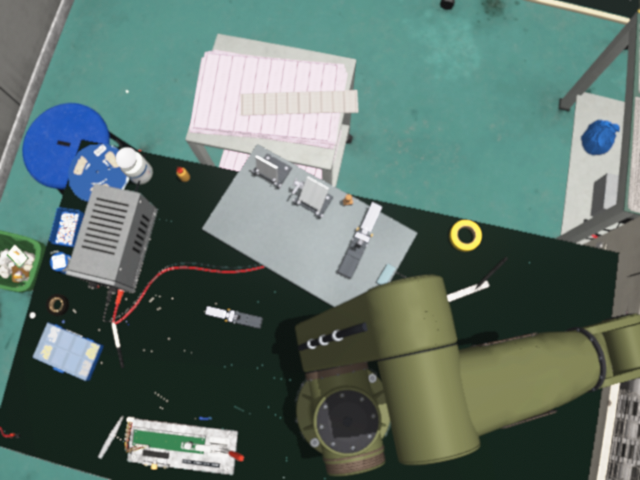

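View pics/side0.png

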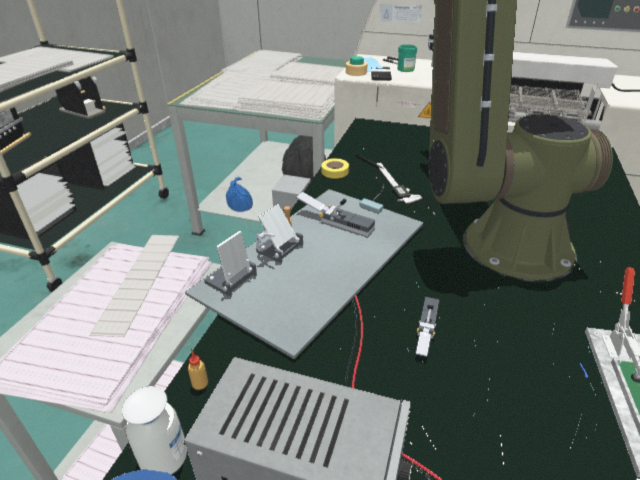

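Candidates (top view px): larger gauge on setup plate (360,240); smaller gauge on bench (232,317); white caliper-like tool (470,290). Stands: with clamp arm = master (315,195); without = rest, upright (268,168). By description I choose the gauge at (360,240); next a close crop check plus the measurement.

```bash
python3 - <<'E'
from h import *
t=np.load('pics/top0.npz');s=np.load('pics/side0.npz')
a=cv2.resize(t['p'][135:320,195:425],(460,370),interpolation=cv2.INTER_CUBIC)
b=cv2.resize(s['p'][175:300,180:430],(750,375)[:2],interpolation=cv2.INTER_CUBIC)
b=cv2.resize(b,(750,375)); im=np.zeros((600,800,3),np.uint8)
a2=cv2.resize(t['p'][140:315,200:420],(352,280),interpolation=cv2.INTER_CUBIC)
b2=cv2.resize(s['p'][185:295,185:395],(800,419-100),interpolation=cv2.INTER_CUBIC)
im[:280,:352]=a2; im[281:600,:800]=b2
g=cv2.resize(t['p'][195:285,325:395],(217,280),interpolation=cv2.INTER_CUBIC);im[:280,360:577]=g
save(im,'crop0.png')
for n,z in (('top',t),('side',s)):
    c=optics.calibration(n);P=cloud(c,z['d'])
    # setup plate top: grey points w/ height near 16
    hsv=cv2.cvtColor(z['p'],cv2.COLOR_RGB2HSV)
    m=((P[...,2]>8)&(P[...,2]<24)&(hsv[...,1]<60)&(hsv[...,2]>80)&(P[...,0]>300)&(P[...,0]<900)).astype(np.uint8)
    m=cv2.morphologyEx(m,cv2.MORPH_OPEN,np.ones((3,3)))
    k,l,st,ce=cv2.connectedComponentsWithStats(m);i=1+st[1:,4].argmax();q=P[l==i]
    print(n,st[i],'zmed',np.median(q[:,2]))
    r=cv2.minAreaRect(q[:,:2].astype(np.float32));print(r,cv2.boxPoints(r).round().tolist())
    o=(P[...,2]>26)&(P[...,2]<130)&(P[...,0]>350)&(P[...,0]<800)&(P[...,1]>-350)&(P[...,1]<250)
    k,l,st,ce=cv2.connectedComponentsWithStats(o.astype(np.uint8))
    for j in range(1,k):
        if st[j,4]>30: w=P[l==j]; print(st[j],w.mean(0).round(),w.min(0).round(),w.max(0).round())
E
```

```text
top [  203   145   213   151 14303] zmed 14.999700297059341
((480.4503173828125, 68.77752685546875), (522.42822265625, 292.2029724121094), 56.79721450805664) [[215.0, -70.0], [460.0, -230.0], [746.0, 207.0], [501.0, 367.0]]
[252 153  36  36 471] [641. 171.  73.] [601. 122.  26.] [707. 218. 130.]
[292 177  39  42 828] [565.  56.  73.] [510.   5.  26.] [609. 110. 119.]
[342 195  11  11  79] [553. -40.  49.] [544. -54.  27.] [563. -27.  76.]
[ 338  203   44   73 1010] [434. -66.  46.] [ 350. -130.   26.] [537.  -5.  87.]
[382 264  13  10  69] [ 360. -141.   30.] [ 350. -157.   26.] [ 374. -124.   37.]
side [  185   190   209   167 14919] zmed 16.299900803944652
((481.10552978515625, 69.49655151367188), (524.8757934570312, 292.728515625), 56.87765884399414) [[215.0, -70.0], [460.0, -230.0], [747.0, 209.0], [502.0, 369.0]]
[ 296  192   76   42 1032] [433. -56.  44.] [ 351. -127.   26.] [540.  -1.  86.]
[359 198  11  10  65] [ 363. -136.   30.] [ 351. -154.   26.] [ 378. -117.   33.]
[ 255  204   48   56 1464] [568.  55.  67.] [513. -54.  26.] [615. 113. 116.]
[ 205  231   52   62 1441] [644. 179.  73.] [603. 134.  26.] [708. 221. 130.]
```

View pics/crop0.png

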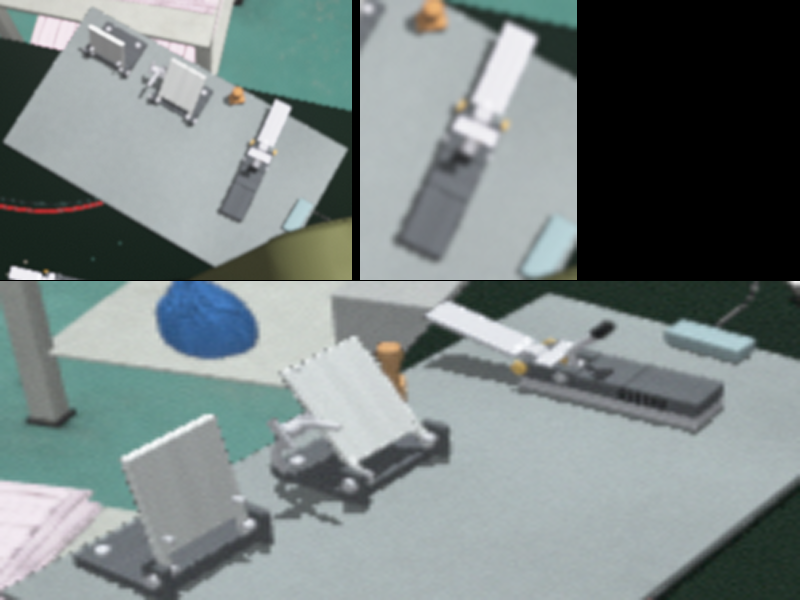

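The crop confirms it: the larger gauge (stock, brass pins, cross roller) is at top px (350,250). The master with clamp arm is centre, at (313,195). The upright rest is at (268,168), and the stamp at (346,200) is near the gauge's blade tip.

```bash
python3 - <<'E'
from h import *
yaw=np.deg2rad(-33.16);ex=np.array([np.cos(yaw),np.sin(yaw)]);ey=np.array([-ex[1],ex[0]]);O=np.array([480.8,69.1])
def S(P): d=P[...,:2]-O; return np.stack([d@ex,d@ey,P[...,2]],-1)
for n in ('top','side'):
    z=np.load('pics/%s0.npz'%n);c=optics.calibration(n);P=cloud(c,z['d']);Q=S(P);hsv=cv2.cvtColor(z['p'],cv2.COLOR_RGB2HSV)
    ins=(abs(Q[...,0])<190)&(abs(Q[...,1])<255)&(Q[...,2]>5)
    # plates
    for nm,y0,y1 in (('master',-20,80),('rest',100,230)):
        m=ins&(Q[...,1]>y0)&(Q[...,1]<y1)&(Q[...,2]>55)&(Q[...,2]<135)&(Q[...,0]>0)&(hsv[...,2]>150)
        q=Q[m];
        for _ in range(4):
            ce=np.median(q,0);
            u,s,vt=np.linalg.svd(q-q.mean(0),full_matrices=False);r=(q-q.mean(0))@vt[2];q=q[abs(r)<2.5*max(r.std(),1)]
        nn=vt[2]*np.sign(vt[2][2]);p0=q.mean(0)
        # x at z=36 (hinge)
        x36=p0[0]-nn[2]/nn[0]*(36-p0[2])
        print(n,nm,len(q),'normal',nn.round(3),'angle',np.degrees(np.arctan2(-nn[0],nn[2])).round(1),'x at z36',x36.round(1),'y',np.percentile(q[:,1],[1,50,99]).round(1),'yawn',np.degrees(np.arctan2(nn[1],nn[0])).round(1),'rms',r.std().round(2))
        m=ins&(Q[...,1]>y0)&(Q[...,1]<y1)&(Q[...,2]>21)&(Q[...,2]<31)&(hsv[...,2]<110)
        q=Q[m];print('  foot',m.sum(),np.percentile(q,[1,5,50,95,99],axis=0).round(1).tolist())
    m=ins&(Q[...,1]<-30)&(Q[...,2]>36)&(Q[...,2]<47)&(hsv[...,2]<140)&(hsv[...,1]<60)
    q=P[m];r=cv2.minAreaRect(q[:,:2].astype(np.float32));print(n,'stock',m.sum(),r,cv2.boxPoints(r).round(1).tolist(),np.median(q[:,2]))
    r=cv2.minAreaRect(Q[m][:,:2].astype(np.float32));print(r,cv2.boxPoints(r).round(1).tolist())
    m=ins&(Q[...,1]<-10)&(Q[...,2]>40)&(hsv[...,2]>175)&(hsv[...,1]<40); q=Q[m]
    print(n,'blade',m.sum(),q.min(0).round(),q.max(0).round())
    m=(Q[...,2]>30)&(Q[...,2]<80)&(hsv[...,1]>90)&(Q[...,1]<20)&(abs(Q[...,0])<200)&(Q[...,1]>-200);q=Q[m];print('stamp/orange',np.percentile(q,[5,50,95],axis=0).round().tolist())
w=optics.calibration('wrist');st=manip.read_state()
from scipy.spatial.transform import Rotation as Ro
R=Ro.from_euler('xyz',st['eef_rot']).as_matrix();print('wrist cam in tool',(R.T@(cen(w)-st['eef_pos'])).round(1),(np.array(w['R'])@R).round(2).tolist(),w['camera_matrix'],w['k1'])
E
```

```text
top master 532 normal [-0.82   0.003  0.573] angle 55.1 x at z36 49.8 y [-0.5 33.3 76. ] yawn 179.8 rms 2.46
  foot 53 [[-145.8, 10.5, 21.1], [44.4, 13.9, 21.4], [54.6, 36.4, 25.5], [59.0, 67.2, 29.4], [62.7, 70.2, 30.3]]
top rest 96 normal [-0.975  0.004  0.222] angle 77.2 x at z36 60.6 y [141.4 172.6 206.1] yawn 179.8 rms 2.5
  foot 35 [[56.2, 134.3, 21.2], [58.1, 137.1, 21.6], [66.7, 177.1, 25.3], [70.1, 208.2, 29.2], [70.2, 209.9, 30.0]]
top stock 475 ((405.922607421875, -50.17243957519531), (40.48570251464844, 128.61595153808594), 63.14555358886719) [[339.3999938964844, -39.20000076293945], [454.20001220703125, -97.30000305175781], [472.3999938964844, -61.20000076293945], [357.70001220703125, -3.0999999046325684]] 40.85008900711517
((2.5561676025390625, -140.80484008789062), (128.61593627929688, 40.48569869995117), 6.305556774139404) [[-63.599998474121094, -127.69999694824219], [-59.099998474121094, -168.0], [68.69999694824219, -153.89999389648438], [64.30000305175781, -113.5999984741211]]
top blade 387 [  30. -156.   40.] [146. -11.  70.]
stamp/orange [[113.0, -61.0, 31.0], [12
[... 738 characters left out ...]
.20001220703125, 0.699999988079071]] 42.18261260049974
((5.7480316162109375, -137.23495483398438), (134.8866424560547, 42.63960266113281), 6.095383644104004) [[-63.599998474121094, -123.19999694824219], [-59.099998474121094, -165.60000610351562], [75.0999984741211, -151.3000030517578], [70.5, -108.9000015258789]]
side blade 282 [  32. -155.   41.] [ 148. -111.   66.]
stamp/orange [[65.0, -113.0, 33.0], [119.0, -48.0, 60.0], [125.0, -41.0, 72.0]]
wrist cam in tool [  77.1   -0.5 -179.1] [[-0.0, 1.0, 0.0], [-0.96, -0.0, -0.27], [-0.27, -0.0, 0.96]] [[378.20138929   0.         317.09329079]
 [  0.         378.20138929 237.08659888]
 [  0.           0.           1.        ]] -0.01211262533647756
```

```bash
cat >> h.py <<'E'
from scipy.spatial.transform import Rotation as Ro
yaw=np.deg2rad(-33.16);ex=np.array([np.cos(yaw),np.sin(yaw)]);ey=np.array([-ex[1],ex[0]]);O=np.array([480.8,69.1])
def S(P): d=np.asarray(P)[...,:2]-O; return np.stack([d@ex,d@ey,np.asarray(P)[...,2]],-1)
def W(x,y): return O+x*ex+y*ey
def go(x,y,z,yw):
    "shift & turn in tool axes to reach tool-down pose at world x,y,z, tool-x yaw (deg)"
    s=manip.read_state();R=Ro.from_euler('xyz',s['eef_rot'])
    T=Ro.from_euler('xyz',[np.pi,0,np.deg2rad(yw)])
    return R.inv().apply(np.array([x,y,z])-s['eef_pos']).round(1),(R.inv()*T).as_rotvec().round(4)
E
python3 -c "
from h import *
p=W(-9,-140.5);print(p,go(p[0],p[1],200,153.0))"
```

```text
[396.41514454 -43.59625623] (array([ 377.1, -420. ,    5.4]), array([-4.0000e-04, -1.3000e-03, -2.4485e+00]))
```

```bash
python3 -m crank '[[70,38,-42,0,0,0,-0.14],[70,76,-84,0,0,0,-0.28],[70,114,-126,0,0,0,-0.42],[70,152,-168,0,0,0,-0.56],[70,190,-210,0,0,0,-0.7],[70,228,-252,0,0,0,-0.84],[70,266,-294,0,0,0,-0.98],[70,304,-336,0,0,0,-1.12],[70,342,-378,0,0,0,-1.26],[70,377,-420,5,0,0,-1.4]]'
python3 -c "
from h import *
p=W(-9,-140.5);print(go(p[0],p[1],200,153.0))"
```

```text
clock: 1.1
eef_pos: [366.4, -98.6, 203.5]
eef_rot: [3.141, 0.0, 1.627]
wrist_force: [0.7, -2.0, -0.1]
finger_gap: 65.8
finger_force: 0.0
(array([53.2, 33.1,  3.5]), array([ 5.000e-04,  7.000e-04, -1.043e+00]))
```

```bash
python3 -m crank '[[70,0,0,0,0,0,0]]'
python3 -c "
from h import *
p=W(-9,-140.5);print(go(p[0],p[1],200,153.0))"
```

```text
clock: 1.2
eef_pos: [367.2, -96.0, 203.0]
eef_rot: [-3.141, -0.001, 1.634]
wrist_force: [0.8, -1.2, -0.2]
finger_gap: 65.7
finger_force: 0.0
(array([50.5, 32.4,  3. ]), array([ 4.0000e-04, -8.0000e-04, -1.0363e+00]))
```

```bash
python3 -m crank '[[70,6,4,1,0,0,-0.13],[70,13,8,2,0,0,-0.26],[70,19,12,3,0,0,-0.39],[70,26,17,3,0,0,-0.52],[70,32,21,3,0,0,-0.65],[70,39,25,3,0,0,-0.78],[70,45,29,3,0,0,-0.91],[70,50,32,3,0,0,-1.036],[70,50,32,3,0,0,-1.036],[70,50,32,3,0,0,-1.036]]'
python3 - <<'E'
from h import *
c=optics.calibration('wrist');p,d=optics.camera('wrist');save(p,'w1.png');np.savez('pics/w1.npz',p=p,d=d,R=c['R'],t=c['t'],camera_matrix=c['camera_matrix'],k1=c['k1'])
print(cen(c),(d>0).mean())
E
```

```text
clock: 2.2
eef_pos: [395.0, -49.5, 200.1]
eef_rot: [-3.141, -0.0, 2.653]
wrist_force: [-0.2, -0.3, -0.1]
finger_gap: 65.4
finger_force: 0.0
[326.47267653 -12.7818284  379.2400615 ] 0.9959700520833333
```

View pics/w1.png

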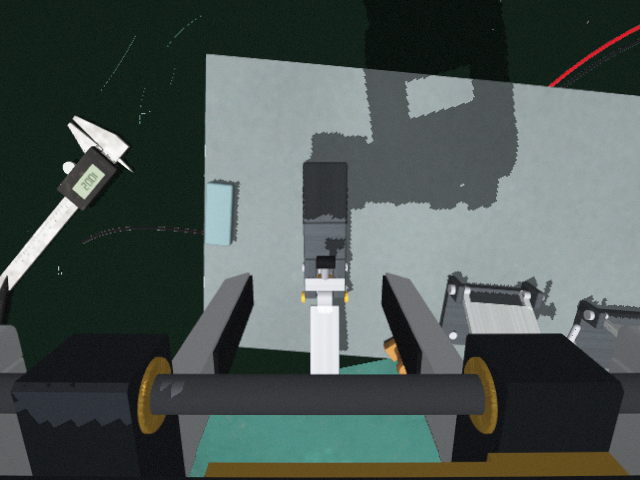

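The wrist view shows the stock at cols 303–347 and rows 163–290, with the nose/blade hinge near row 293 and the cross roller at (326,262). The master's ears are at (452,300) and (548,315), and the rest's at (590,315).

```bash
python3 - <<'E'
from h import *
z=np.load('pics/w1.npz');c={k:z[k] for k in('R','t','camera_matrix')};c['k1']=float(z['k1'])
P=cloud(c,z['d']);Q=S(P);g=cv2.cvtColor(z['p'],cv2.COLOR_RGB2GRAY)
pl=(slice(80,140),slice(230,300));print('plate z',np.median(P[pl][:,:,2]))
m=(Q[...,2]>38)&(Q[...,2]<46)&(Q[...,1]<-90)&(Q[...,1]>-180)&(np.mgrid[:480,:640][0]<262)
print('stock z',np.median(P[m][:,2]));q=P[m]
r=cv2.minAreaRect(q[:,:2].astype(np.float32));print(r,cv2.boxPoints(r).round(1).tolist())
# edges by row on plane z=42
L=[];Rr=[]
for v in range(172,250,3):
    u=np.where(m[v])[0]
    if len(u)>20: L.append(onplane(c,u.min()-.5,v,42)[:2]);Rr.append(onplane(c,u.max()+.5,v,42)[:2])
for e in(L,Rr):
    e=np.array(e);vx,vy,x0,y0=cv2.fitLine(e.astype(np.float32),cv2.DIST_HUBER,0,.01,.01).ravel();a=np.degrees(np.arctan2(vy,vx));print('edge yaw',a, 'pt',x0,y0,'S',S([x0,y0,0]))
u=np.where(m[:, 325])[0];print('rear row',u.min(),onplane(c,325,u.min()-.5,42),S(onplane(c,325,u.min()-.5,42)))
# profile along the centre column
for v in range(240,320,4): print(v,P[v,325].round(0),Q[v,325].round(0),end=' | ')
print()
# plate edges of setup plate: left edge col & corners -> yaw
m2=(P[...,2]>10)&(P[...,2]<22)&(g>100)
E=[]
for v in range(75,170,5):
    u=np.where(m2[v,150:300])[0]
    if len(u): E.append(onplane(c,149.5+u.min(),v,16)[:2])
E=np.array(E);vx,vy,x0,y0=cv2.fitLine(E.astype(np.float32),cv2.DIST_HUBER,0,.01,.01).ravel();print('right edge yaw',np.degrees(np.arctan2(vy,vx)),S([x0,y0,0]))
# ears of master / rest
for y0,y1 in((-10,80),(130,225)):
    mm=(Q[...,2]>24)&(Q[...,2]<55)&(Q[...,1]>y0)&(Q[...,1]<y1)&(Q[...,0]>25)&(Q[...,0]<80);qq=Q[mm]
    print('stand',len(qq),np.percentile(qq,[0.5,2,50,98,99.5],axis=0).round(1).tolist())
print(manip.read_state()['eef_pos'],manip.read_state()['eef_rot'])
E
```

```text
plate z 15.848495083462735
stock z 41.86057507547379
((392.48956298828125, -39.3641357421875), (40.46084976196289, 90.9655990600586), 61.74494934082031) [[342.79998779296875, -35.70000076293945], [423.0, -78.69999694824219], [442.1000061035156, -43.099998474121094], [362.0, -0.0]]
edge yaw -27.508497 pt 376.4366 -53.636024 S [ -20.23341213 -159.83259013    0.        ]
edge yaw -27.760769 pt 392.61304 -16.945984 S [ -26.76005761 -120.26949357    0.        ]
rear row 163 [351.84212798 -18.15564222  42.        ] [ -60.22961903 -143.58298245   42.        ]
240 [414. -51.  43.] [  10. -137.   43.] | 244 [418. -53.  43.] [  14. -137.   43.] | 248 [422. -55.  41.] [  18. -136.   41.] | 252 [425. -57.  41.] [  22. -136.   41.] | 256 [417. -53.  79.] [  14. -137.   79.] | 260 [419. -54.  83.] [  16. -137.   83.] | 264 [421. -56.  86.] [  18. -137.   86.] | 268 [425. -58.  83.] [  23. -137.   83.] | 272 [434. -62.  67.] [  32. -135.   67.] | 276 [440. -65.  60.] [  39. -135.   60.] | 280 [449. -69.  45.] [  49. -133.   45.] | 284 [452. -71.  45.] [  52. -133.   45.] | 288 [455. -73.  46.] [  56. -133.   46.] | 292 [461. -75.  42.] [  62. -132.   42.] | 296 [463. -77.  45.] [  65. -132.   45.] | 300 [467. -79.  45.] [  69. -131.   45.] | 304 [471. -81.  43.] [  74. -131.   43.] | 308 [474. -82.  46.] [  77. -131.   46.] | 312 [478. -84.  45.] [  81. -130.   45.] | 316 [481. -86.  46.] [  85. -130.   46.] | 
right edge yaw -33.277405 [ -86.88118401 -256.53816152    0.        ]
stand 2527 [[41.6, -8.4, 24.1], [42.2, -7.2, 24.5], [57.8, 34.9, 38.7], [77.3, 74.3, 54.4], [79.3, 76.3, 54.9]]
stand 950 [[57.3, 132.1, 24.2], [57.6, 132.5, 24.5], [68.4, 145.4, 32.2], [77.9, 196.2, 53.2], [79.7, 198.4, 54.7]]
[394.96883439 -49.49893725 200.15858821] [-3.14142563e+00 -2.75204648e-04  2.65353872e+00]
```

```bash
python3 -c "
from h import *
p=W(-10.4,-138.7);print(p,go(p[0],p[1],20,152.4))"
```

```text
[396.22770166 -41.32362226] (array([  2.7,   7.8, 180.2]), array([-0.0002, -0.0003, -0.0063]))
```

```bash
python3 -m crank '[[70,3,8,30,0,0,-0.006],[70,3,8,70,0,0,-0.006],[70,3,8,110,0,0,-0.006],[70,3,8,140,0,0,-0.006],[70,3,8,160,0,0,-0.006],[70,3,8,172,0,0,-0.006],[70,3,8,179,0,0,-0.006],[70,3,8,179,0,0,-0.006]]'
python3 -m crank '[[30,0,0,0,0,0,0],[30,0,0,0,0,0,0],[30,0,0,0,0,0,0],[30,0,0,0,0,0,0],[30,0,0,0,0,0,0],[30,0,0,0,0,0,0],[30,0,0,0,0,0,0]]' 40
```

```text
clock: 3.05
eef_pos: [395.9, -40.8, 20.8]
eef_rot: [-3.141, -0.001, 2.662]
wrist_force: [-0.9, -0.5, 0.0]
finger_gap: 65.3
finger_force: 0.0
clock: 3.75
eef_pos: [396.4, -40.8, 21.7]
eef_rot: [-3.141, 0.001, 2.664]
wrist_force: [-1.7, -2.6, 6.7]
finger_gap: 40.0
finger_force: 40.0
```

```bash
python3 -m crank '[[30,0,0,-4,0,0,0],[30,2,0,-12,0,0,0],[30,12,0,-20,0,0,0],[30,32,0,-20,0,0,0],[30,55,0,-20,0,0,0],[30,78,0,-20,0,0,0],[30,98,0,-20,0,0,0],[30,110,0,-20,0,0,0],[30,115,0,-20,0,0,0],[30,115,0,-20,0,0,0]]' 40
python3 -c "
from h import *
s=manip.read_state();print(S(s['eef_pos']))
p=W(-120,35.5);print(p,go(p[0],p[1],40,146.8))"
```

```text
clock: 4.75
eef_pos: [294.3, 12.4, 41.6]
eef_rot: [3.141, 0.001, 2.664]
wrist_force: [-0.4, 0.2, -4.6]
finger_gap: 39.9
finger_force: 40.0
[-125.08469594 -149.44288224   41.56183365]
[399.76018591 164.45616673] (array([-23.8, 183.5,   1.6]), array([0.0004, 0.0007, 0.1021]))
```

```bash
python3 -m crank '[[30,0,12,0,0,0,0.02],[30,0,35,0,0,0,0.05],[30,-4,63,0,0,0,0.08],[30,-8,93,0,0,0,0.102],[30,-13,123,0,0,0,0.102],[30,-18,150,0,0,0,0.102],[30,-22,170,0,0,0,0.102],[30,-24,180,0,0,0,0.102],[30,-24,183.5,0,0,0,0.102],[30,-24,183.5,0,0,0,0.102]]' 40
python3 -m crank '[[30,0,0,0,0,0,0]]'
python3 - <<'E'
from h import *
s=manip.read_state();print(S(s['eef_pos']),np.degrees(s['eef_rot']))
c=optics.calibration('wrist');p,d=optics.camera('wrist');save(p,'w2.png');np.savez('pics/w2.npz',p=p,d=d,**{k:c[k] for k in('R','t','camera_matrix','k1')})
P=cloud(c,d);Q=S(P)
for y0,y1 in((-15,85),(125,230)):
    for lo,hi in ((22,29),(29,50)):
        mm=(Q[...,2]>lo)&(Q[...,2]<hi)&(Q[...,1]>y0)&(Q[...,1]<y1)&(Q[...,0]>35)&(Q[...,0]<130);q=Q[mm]
        if len(q): print('stand',len(q),np.percentile(q,[0.5,2,50,98,99.5],axis=0).round(1).tolist())
E
```

```text
clock: 5.75
eef_pos: [399.7, 163.9, 41.0]
eef_rot: [-3.141, -0.0, 2.562]
wrist_force: [-0.6, -1.2, -5.2]
finger_gap: 40.1
finger_force: 40.0
clock: 5.85
eef_pos: [399.4, 163.6, 41.2]
eef_rot: [-3.141, -0.0, 2.561]
wrist_force: [-0.1, 0.1, -5.6]
finger_gap: 39.7
finger_force: 40.0
[-119.80947514   34.61234466   41.18459324] [-1.79972962e+02 -1.65317554e-02  1.46753219e+02]
```

View pics/w2.png

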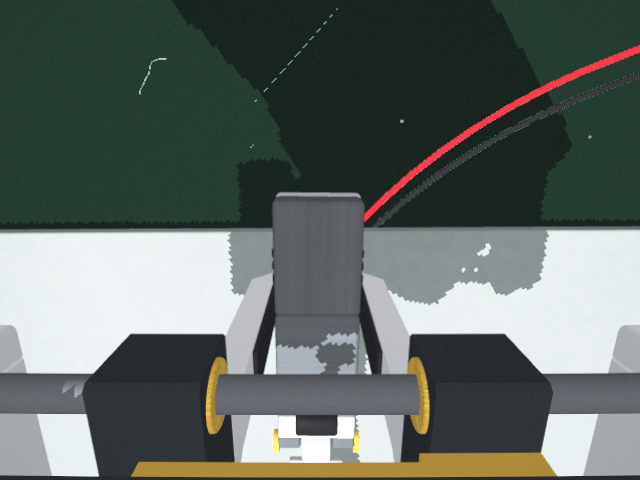

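```bash
python3 -m crank '[[30,-4,-0.9,6,0,0,0],[30,-9,-0.9,13,0,0,0],[30,-12,-0.9,17,0,0,0],[30,-12,-0.9,18.5,0,0,0],[30,-12,-0.9,19,0,0,0],[30,-12,-0.9,19,0,0,0]]' 40
python3 -c "
from h import *
s=manip.read_state();print(S(s['eef_pos']),np.degrees(s['eef_rot']),s['wrist_force'],s['moment'])"
```

```text
clock: 6.5
eef_pos: [409.3, 156.9, 22.2]
eef_rot: [-3.142, -0.0, 2.562]
wrist_force: [0.2, -1.2, -4.1]
finger_gap: 39.8
finger_force: 40.0
[-107.88319847   34.4421267    22.24472857] [-1.79997431e+02 -5.68922343e-03  1.46782607e+02] [ 0.15908672 -1.18805183 -4.07562584] [ 0.0583837  -0.1340299   0.03963788]
```

```bash
python3 -m crank '[[30,0,1,0.3,0,0,0],[30,0,1,0.6,0,0,0],[30,0,1,0.6,0,0,0]]' 40
python3 -m crank '[[30,0,0,0.3,0,0,0],[30,0,0,0.3,0,0,0]]' 40
```

```text
clock: 6.8
eef_pos: [410.0, 157.9, 21.8]
eef_rot: [3.141, 0.0, 2.562]
wrist_force: [0.4, 1.4, -3.8]
finger_gap: 39.5
finger_force: 40.0
clock: 7.0
eef_pos: [410.0, 157.9, 21.7]
eef_rot: [3.141, 0.0, 2.562]
wrist_force: [-2.7, 1.2, 4.6]
finger_gap: 39.8
finger_force: 40.0
```

```bash
python3 -m crank '[[30,-5,0,-0.2,0,0,0],[30,-12,0,-0.2,0,0,0],[30,-20,0,-0.2,0,0,0],[30,-28,0,-0.2,0,0,0],[30,-36,0,-0.2,0,0,0],[30,-44,0,-0.2,0,0,0],[30,-51,0,-0.2,0,0,0],[30,-57,0,-0.2,0,0,0],[30,-62,0,-0.2,0,0,0],[30,-65,0,-0.2,0,0,0]]' 40
python3 -c "
from h import *
s=manip.read_state();print(S(s['eef_pos']),np.degrees(s['eef_rot']),s['moment'])"
```

```text
clock: 8.0
eef_pos: [464.2, 122.2, 21.7]
eef_rot: [-3.141, -0.001, 2.561]
wrist_force: [-6.4, 4.5, 7.3]
finger_gap: 39.6
finger_force: 40.0
[-42.95429997  35.39736601  21.74967211] [-1.79994551e+02 -6.37981049e-02  1.46763081e+02] [ 0.77824715  1.29151371 -0.07338219]
```

```bash
for i in 1; do python3 -m crank '[[30,-2,0,-0.2,0,0,0],[30,-4,0,-0.2,0,0,0],[30,-6,0,-0.2,0,0,0],[30,-6,0,-0.2,0,0,0]]' 40; done; python3 -m crank '[[30,-1.5,0,0,0,0,0],[30,-3,0,0,0,0,0],[30,-3,0,0,0,0,0]]' 40
python3 - <<'E'
from h import *
s=manip.read_state();print(S(s['eef_pos']),S(s['wrist_force']+np.r_[O,0]))
c=optics.calibration('side');p,d=optics.camera('side');save(cv2.resize(p[150:330,140:380],(800,600),interpolation=cv2.INTER_CUBIC),'s3.png')
E
```

```text
clock: 8.4
eef_pos: [469.3, 118.7, 21.8]
eef_rot: [-3.141, -0.0, 2.562]
wrist_force: [-2.8, 1.2, 1.1]
finger_gap: 39.8
finger_force: 40.0
clock: 8.7
eef_pos: [471.8, 117.2, 21.8]
eef_rot: [-3.141, -0.0, 2.562]
wrist_force: [-2.2, 2.0, 1.9]
finger_gap: 39.8
finger_force: 40.0
[-33.87638805  35.32525503  21.75805126] [-2.95677262  0.50397444  1.90852353]
```

View pics/s3.png

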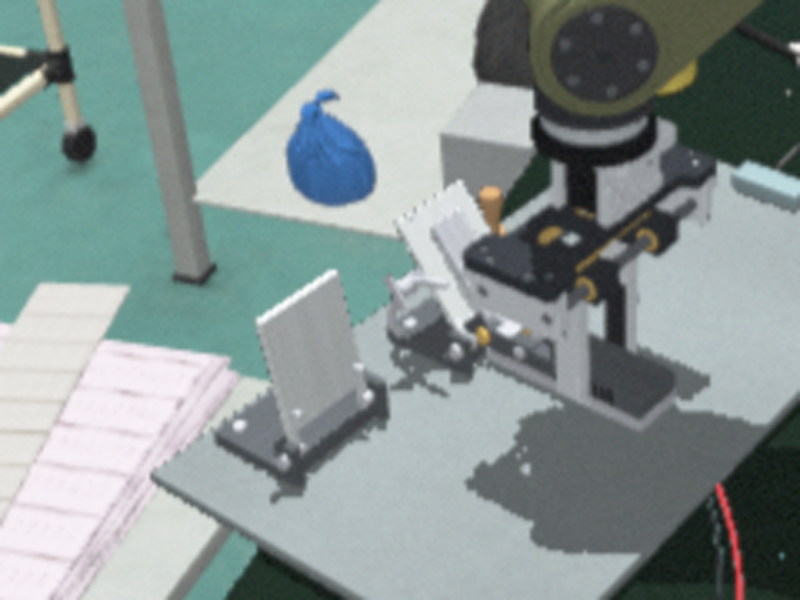

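The side view shows the blade nearly lying on the master plate (crop 450,240) with the nose just short of the foot. I'll keep pushing in small steps.

```bash
for i in 1; do python3 -m crank '[[30,-1,0,0,0,0,0],[30,-2,0,0,0,0,0],[30,-2,0,0,0,0,0]]' 40|egrep 'pos|wrist'; python3 -m crank '[[30,-1,0,0,0,0,0],[30,-1,0,0,0,0,0]]' 40|egrep 'pos|wrist'; python3 -m crank '[[30,-1,0,0,0,0,0],[30,-1,0,0,0,0,0]]' 40|egrep 'pos|wrist'; done
```

```text
eef_pos: [473.4, 116.2, 21.8]
wrist_force: [-4.0, 2.5, 2.2]
eef_pos: [474.2, 115.6, 21.8]
wrist_force: [-3.3, 2.9, 1.9]
eef_pos: [474.9, 115.1, 21.7]
wrist_force: [-5.6, 3.1, 3.6]
```

```bash
python3 -m crank '[[30,-0.7,0,0,0,0,0],[30,-0.7,0,0,0,0,0]]' 40|egrep 'pos|wrist'; python3 -m crank '[[30,-0.7,0,0,0,0,0],[30,-0.7,0,0,0,0,0]]' 40|egrep 'pos|wrist';python3 -m crank '[[30,-0.7,0,0,0,0,0],[30,-0.7,0,0,0,0,0]]' 40|egrep 'pos|wrist'
python3 -c "
from h import *
s=manip.read_state();print(S(s['eef_pos']),S(s['wrist_force']+np.r_[O,0]),np.degrees(s['eef_rot']),s['moment'])"
```

```text
eef_pos: [475.0, 115.1, 21.7]
wrist_force: [-9.4, 6.0, 6.6]
eef_pos: [475.0, 115.0, 21.7]
wrist_force: [-14.3, 9.2, 8.4]
eef_pos: [475.0, 115.0, 21.7]
wrist_force: [-18.9, 12.0, 13.6]
[-29.90955788  35.25910854  21.72178991] [-22.35470654  -0.2496589   13.60497665] [-179.93343317   -0.25324601  146.78149003] [2.21671880e+00 3.08749681e+00 6.50455729e-04]
```

```bash
python3 -m crank '[[30,1,0,-0.1,0,0,0],[30,2,0,-0.2,0,0,0],[30,2,0,-0.2,0,0,0]]' 40|egrep 'pos|wrist|rot'
python3 -m crank '[[60,0,0,0,0,0,0],[60,0,0,0,0,0,0],[60,0,0,0,0,0,0],[60,0,0,0,0,0,0]]'
python3 - <<'E'
from h import *
s=manip.read_state();print(S(s['eef_pos']),go(*W(-1,35.3),88,146.8))
E
```

```text
eef_pos: [474.9, 115.0, 21.8]
eef_rot: [-3.141, -0.001, 2.562]
wrist_force: [-5.2, 3.2, -1.8]
clock: 10.75
eef_pos: [475.5, 114.8, 22.1]
eef_rot: [3.141, 0.0, 2.562]
wrist_force: [-0.2, 0.2, -0.4]
finger_gap: 56.5
finger_force: 0.0
[-29.43564048  35.38620728  22.05365339] (array([-28.5,  -0. , -65.9]), array([ 0.0003,  0.0004, -0.0006]))
```

```bash
python3 -m crank '[[60,0,0,-8,0,0,0],[60,0,0,-30,0,0,0],[60,0,0,-60,0,0,0],[60,0,0,-82,0,0,0],[30,0,0,-86,0,0,0],[0,0,0,-86,0,0,0],[0,0,0,-86,0,0,0],[0,-10,0,-86,0,0,0],[0,-20,0,-86,0,0,0],[0,-28.5,0,-86,0,0,0]]'
python3 -m crank '[[0,0,0,0,0,0,0],[0,0,0,0,0,0,0],[0,0,0,0,0,0,0]]'
python3 - <<'E'
from h import *
s=manip.read_state();print(S(s['eef_pos']),go(*W(-1,35.3),84.5,146.8))
c=optics.calibration('wrist');p,d=optics.camera('wrist')
P=cloud(c,d);Q=S(P)
m=(Q[...,2]>36)&(Q[...,2]<46)&(Q[...,1]>0)&(Q[...,1]<70)&(Q[...,0]<0)&(Q[...,0]>-100);q=Q[m];print(m.sum(),cv2.minAreaRect(q[:,:2].astype(np.float32)),np.percentile(q,[.5,99.5],axis=0).round(1))
p2,d2=optics.camera('side');im=np.zeros((600,800,3),np.uint8);im[:300,:400]=cv2.resize(p,(400,300));im[:300,400:]=cv2.resize(p[280:460,220:420],(400,300));im[300:,:400]=cv2.resize(p2[180:315,180:360],(400,300),interpolation=cv2.INTER_CUBIC)
p3,d3=optics.camera('top');im[300:,400:]=cv2.resize(p3[160:235,270:370],(400,300),interpolation=cv2.INTER_CUBIC);save(im,'c4.png')
E
```

```text
clock: 11.75
eef_pos: [499.9, 98.6, 107.5]
eef_rot: [-3.141, -0.0, 2.561]
wrist_force: [-0.1, 0.3, -1.3]
finger_gap: 11.9
finger_force: 0.0
clock: 12.05
eef_pos: [498.9, 99.4, 107.8]
eef_rot: [-3.141, -0.0, 2.562]
wrist_force: [0.4, -0.4, -0.7]
finger_gap: 0.6
finger_force: 0.0
[ -1.39076019  35.27311295 107.84557961] (array([-0.4,  0. , 23.3]), array([-0.0002, -0.0003, -0.0004]))
7437 ((-39.91853713989258, 36.001277923583984), (40.890995025634766, 79.8224868774414), 89.94320678710938) [[-79.8  16.   39.4]
 [ -0.5  56.   43.7]]
```

View pics/c4.png

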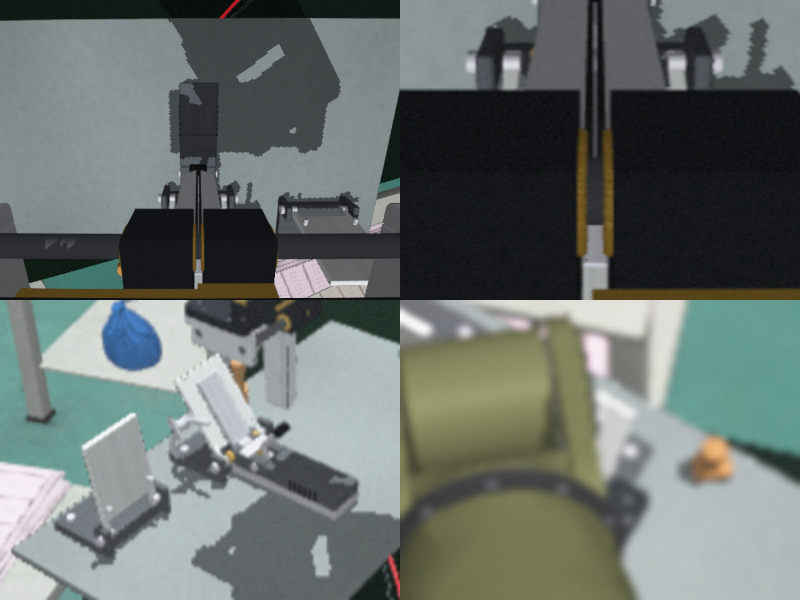

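The gauge sits square against the foot (yaw 0.06°, nose at S-x 50.2), with the blade on the plate and the roller below the shut fingers. Now I press the lever, following its arc.

```bash
python3 -m crank '[[0,0,0.5,10,0,0,0],[0,0,0.5,19,0,0,0],[0,2,0.5,23,0,0,0],[0,5,0.5,26,0,0,0],[0,9,0.5,29,0,0,0],[0,12,0.5,32,0,0,0],[0,15,0.5,35,0,0,0],[0,17.5,0.5,38,0,0,0],[0,19,0.5,40,0,0,0],[0,20,0.5,42,0,0,0]]' 60
python3 -m crank '[[0,1.5,0,2,0,0,0],[0,3,0,4.5,0,0,0],[0,4,0,7,0,0,0],[0,4.5,0,8.5,0,0,0],[0,4.5,0,8.5,0,0,0]]'
python3 -c "
from h import *
s=manip.read_state();print(S(s['eef_pos']),S(s['wrist_force']+np.r_[O,0]))"
```

```text
clock: 13.2
eef_pos: [482.6, 110.8, 65.9]
eef_rot: [3.142, 0.0, 2.562]
wrist_force: [-1.6, -1.7, 2.8]
finger_gap: 0.2
finger_force: 1.2
clock: 13.7
eef_pos: [478.7, 113.2, 57.2]
eef_rot: [-3.141, -0.0, 2.562]
wrist_force: [-0.5, 0.3, 0.2]
finger_gap: 0.2
finger_force: 0.0
[-25.86179894  35.822209    57.17266914] [-0.56273999 -0.05605509  0.24131224]
```

```bash
for i in 1; do python3 -m crank '[[0,0,0,1,0,0,0],[0,0,0,1,0,0,0]]'|egrep 'pos|wrist'; python3 -m crank '[[0,0,0,1,0,0,0],[0,0,0,1,0,0,0]]'|egrep 'pos|wrist';  done
python3 - <<'E'
from h import *
im=np.zeros((600,800,3),np.uint8);p2,d2=optics.camera('side');im[:]=cv2.resize(p2[180:285,230:370],(800,600),interpolation=cv2.INTER_CUBIC)
save(im,'c5.png')
E
```

```text
eef_pos: [479.0, 113.2, 56.5]
wrist_force: [-0.0, 0.2, 2.5]
eef_pos: [479.3, 113.2, 56.0]
wrist_force: [-1.9, -1.6, 8.1]
```

View pics/c5.png

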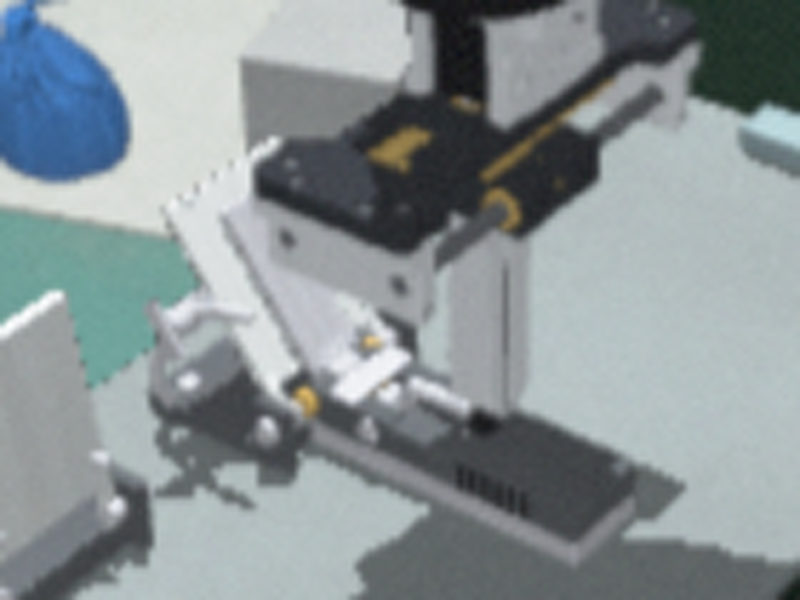

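The lever is down, with the roller under the fingertip at crop (485,420). I'll press firmly to the stop.

```bash
python3 -m crank '[[0,0,0,1,0,0,0],[0,0,0,1,0,0,0]]'|egrep 'pos|wrist'; python3 -m crank '[[0,0,0,1,0,0,0],[0,0,0,1,0,0,0]]'|egrep 'pos|wrist'; python3 -m crank '[[0,0,0,1,0,0,0],[0,0,0,1,0,0,0]]'|egrep 'pos|wrist'; python3 -m crank '[[0,0,0,1,0,0,0],[0,0,0,1,0,0,0]]'|egrep 'pos|wrist'
```

```text
eef_pos: [479.6, 113.1, 55.5]
wrist_force: [-2.6, -2.5, 13.5]
eef_pos: [480.0, 113.1, 55.1]
wrist_force: [-3.6, -3.8, 20.6]
eef_pos: [480.2, 113.0, 54.6]
wrist_force: [-5.4, -5.0, 26.1]
eef_pos: [480.6, 113.0, 54.1]
wrist_force: [-6.5, -5.3, 32.8]
```

```bash
python3 -m crank '[[0,0,0,-5,0,0,0],[0,0,0,-15,0,0,0],[30,0,0,-40,0,0,0],[60,0,0,-60,0,0,0],[60,0,0,-60,0,0,0],[60,0,0,-60,0,0,0],[60,0,0,-60,0,0,0],[60,0,0,-60,0,0,0]]'
python3 - <<'E'
from h import *
s=manip.read_state();print(S(s['eef_pos']))
c=optics.calibration('wrist');p,d=optics.camera('wrist');np.savez('pics/w6.npz',p=p,d=d,**{k:c[k] for k in('R','t','camera_matrix','k1')})
P=cloud(c,d);Q=S(P)
m=(Q[...,2]>36)&(Q[...,2]<46)&(Q[...,1]>0)&(Q[...,1]<70)&(Q[...,0]<-20)&(Q[...,0]>-100);q=Q[m];print(cv2.minAreaRect(q[:,:2].astype(np.float32)),np.percentile(q,[.5,99.5],axis=0).round(1))
m=(Q[...,2]>46)&(Q[...,2]<90)&(abs(Q[...,1]-36)<12)&(Q[...,0]<5)&(Q[...,0]>-60);q=Q[m];print('roller',m.sum(),np.percentile(q,[1,50,99],axis=0).round(1).tolist())
m=(Q[...,2]>24)&(Q[...,2]<60)&(Q[...,1]>115)&(Q[...,1]<240)&(Q[...,0]>40)&(Q[...,0]<80);q=Q[m];print('rest',m.sum(),np.percentile(q,[1,50,99],axis=0).round(1).tolist())
save(cv2.resize(p[100:400,150:610],(780,510)),'w6.png')
E
```

```text
clock: 15.75
eef_pos: [478.4, 113.1, 110.5]
eef_rot: [-3.141, -0.001, 2.562]
wrist_force: [0.5, -0.4, 0.1]
finger_gap: 45.0
finger_force: 0.0
[-26.0625145   35.57046009 110.5496471 ]
((-49.91233444213867, 36.09230422973633), (41.152854919433594, 60.07191848754883), 89.46238708496094) [[-79.8  16.   38.2]
 [-20.7  56.1  43.5]]
roller 742 [[-30.3, 27.9, 49.3], [-21.1, 35.7, 53.1], [4.4, 43.6, 57.1]]
rest 516 [[56.8, 207.6, 24.4], [61.2, 214.1, 39.4], [68.5, 224.0, 47.8]]
```

View pics/w6.png

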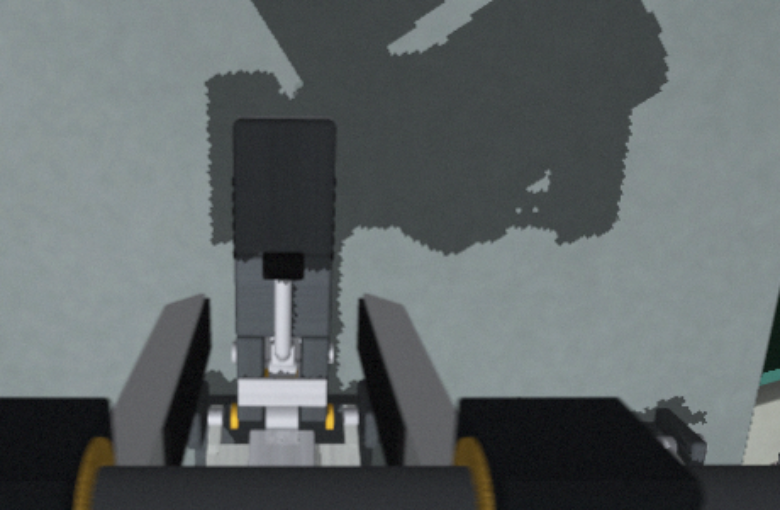

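The lever is down: the roller is about 75 mm behind the nose with its top near z 56. The gauge has not moved. Now I regrip and carry it to the rest.

```bash
python3 -m crank '[[65,4,0.4,20,0,0,0],[65,4,0.4,50,0,0,0],[65,4,0.4,72,0,0,0],[65,4,0.4,84,0,0,0],[65,4,0.4,88.5,0,0,0],[65,4,0.4,88.5,0,0,0]]' 40
python3 -m crank '[[30,0,0,0,0,0,0],[30,0,0,0,0,0,0],[30,0,0,0,0,0,0],[30,0,0,0,0,0,0],[30,0,0,0,0,0,0],[30,0,0,0,0,0,0],[30,0,0,0,0,0,0]]' 40
python3 -c "
from h import *
s=manip.read_state();print(S(s['eef_pos']),S(s['wrist_force']+np.r_[O,0]))"
```

```text
clock: 16.4
eef_pos: [475.8, 115.7, 22.9]
eef_rot: [-3.141, -0.0, 2.562]
wrist_force: [-0.1, -0.2, 0.3]
finger_gap: 61.0
finger_force: 0.0
clock: 17.1
eef_pos: [475.8, 115.6, 23.6]
eef_rot: [-3.142, 0.0, 2.562]
wrist_force: [-3.5, -2.1, 5.4]
finger_gap: 39.8
finger_force: 40.0
[-29.60372957  36.15215629  23.56902463] [-1.81732654 -3.7044479   5.43246961]
```

```bash
python3 -m crank '[[30,3,0,-1,0,0,0],[30,10,0,-3,0,0,0],[30,20,0,-7,0,0,0],[30,32,0,-11,0,0,0],[30,44,0,-14,0,0,0],[30,56,0,-15,0,0,0],[30,66,0,-15,0,0,0],[30,72,0,-15,0,0,0],[30,74,0,-15,0,0,0],[30,74,0,-15,0,0,0]]' 40
python3 -c "
from h import *
s=manip.read_state();print(S(s['eef_pos']),S(s['wrist_force']+np.r_[O,0]),go(*W(-103,178),35,146.84))"
```

```text
clock: 18.1
eef_pos: [413.8, 156.3, 37.9]
eef_rot: [-3.142, -0.0, 2.562]
wrist_force: [0.2, -0.3, -5.2]
finger_gap: 39.6
finger_force: 40.0
[-103.82542934   36.37322071   37.92242413] [ 0.32819255 -0.09098391 -5.22621222] (array([ -0.7, 141.6,   2.9]), array([-0.0001, -0.    , -0.0008]))
```

```bash
python3 -m crank '[[30,0,8,0,0,0,0],[30,0,25,0,0,0,0],[30,0,50,0,0,0,0],[30,0,75,0,0,0,0],[30,0,100,0,0,0,0],[30,0,120,0,0,0,0],[30,0,134,0,0,0,0],[30,0,141.6,0,0,0,0],[30,0,141.6,0,0,0,0],[30,0,141.6,0,0,0,0]]' 40
python3 - <<'E'
from h import *
s=manip.read_state();print(S(s['eef_pos']),np.degrees(s['eef_rot']))
p,d=optics.camera('side');c=optics.calibration('side');P=cloud(c,d);Q=S(P)
# measure the gauge blade & rest plate lateral positions and blade angle
g=cv2.cvtColor(p,cv2.COLOR_RGB2GRAY)
m=(Q[...,2]>50)&(Q[...,2]<135)&(Q[...,1]>130)&(Q[...,1]<225)&(Q[...,0]>50)&(Q[...,0]<130);q=Q[m];print('rest plate y',np.percentile(q[:,1],[.5,2,50,98,99.5]))
m=(Q[...,2]>45)&(Q[...,2]<110)&(abs(Q[...,1]-178)<22)&(Q[...,0]>-22)&(Q[...,0]<40);q=Q[m];print('blade',m.sum(),np.percentile(q,[1,50,99],axis=0).round(1).tolist())
save(cv2.resize(p[180:345,130:350],(800,600),interpolation=cv2.INTER_CUBIC),'s7.png')
E
```

```text
clock: 19.1
eef_pos: [491.2, 274.3, 37.7]
eef_rot: [-3.141, -0.0, 2.562]
wrist_force: [-0.1, 0.3, -4.9]
finger_gap: 39.5
finger_force: 40.0
[-103.56894906  177.45978874   37.67331483] [-1.79961995e+02 -2.06568099e-02  1.46769432e+02]
rest plate y [143.94843165 145.49547033 179.61581685 209.71410622 210.74089448]
blade 123 [[-21.6, 160.8, 47.1], [7.1, 177.0, 102.7], [15.0, 196.9, 109.7]]
```

View pics/s7.png

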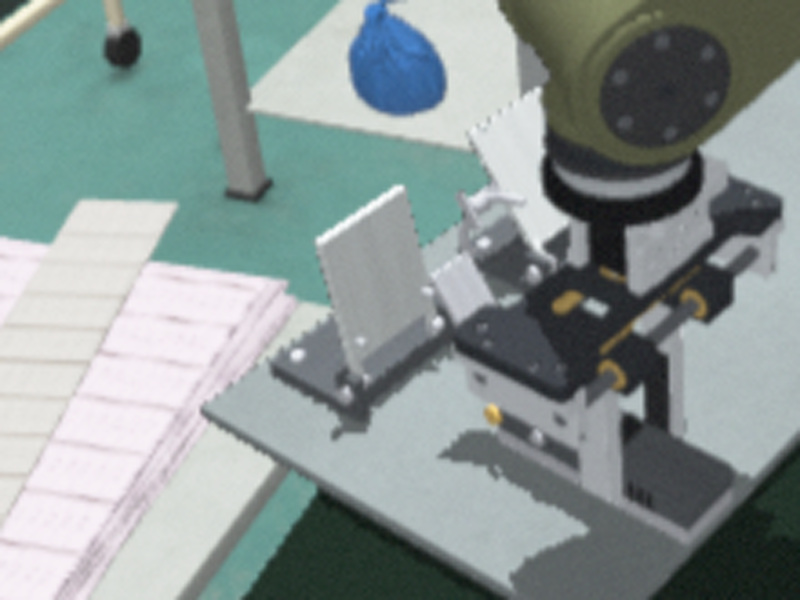

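The side view shows the gauge in front of the rest, blade up at its locked angle at crop (465,285), and the rest plate upright at (375,270). The plate's centre is y 177.3 and the gauge is at 177.5, so it is aligned. I'll lower and push.

```bash
python3 -m crank '[[30,-2,0,5,0,0,0],[30,-5,0,10,0,0,0],[30,-8,0,13,0,0,0],[30,-8,0,13.8,0,0,0],[30,-8,0,13.8,0,0,0]]' 40|egrep 'pos|wrist'
python3 -m crank '[[30,0,0,0.5,0,0,0],[30,0,0,0.5,0,0,0]]' 40|egrep 'pos|wrist'
python3 -m crank '[[30,0,0,0.4,0,0,0],[30,0,0,0.4,0,0,0]]' 40|egrep 'pos|wrist'
```

```text
eef_pos: [498.2, 270.2, 24.0]
wrist_force: [-0.9, 0.3, -4.3]
eef_pos: [498.1, 270.4, 23.7]
wrist_force: [-0.0, 0.1, -4.8]
eef_pos: [498.1, 270.4, 23.6]
wrist_force: [-2.0, -0.8, 1.7]
```

```bash
python3 -m crank '[[30,-5,0,0,0,0,0],[30,-12,0,0,0,0,0],[30,-20,0,0,0,0,0],[30,-28,0,0,0,0,0],[30,-36,0,0,0,0,0],[30,-44,0,0,0,0,0],[30,-50,0,0,0,0,0],[30,-56,0,0,0,0,0],[30,-61,0,0,0,0,0],[30,-65,0,0,0,0,0]]' 40|egrep 'pos|wrist'
python3 -m crank '[[30,-2,0,0,0,0,0],[30,-4,0,0,0,0,0],[30,-6,0,0,0,0,0],[30,-8,0,0,0,0,0],[30,-8,0,0,0,0,0]]' 40|egrep 'pos|wrist'
python3 -c "
from h import *
s=manip.read_state();print(S(s['eef_pos']),S(s['wrist_force']+np.r_[O,0]))"
```

```text
eef_pos: [553.0, 234.6, 23.6]
wrist_force: [-6.2, 4.2, 4.9]
eef_pos: [559.8, 230.2, 23.6]
wrist_force: [-4.1, 3.3, 4.6]
[-22.01306029 178.03641372  23.64199249] [-5.23540106  0.56310349  4.63246594]
```

```bash
python3 -m crank '[[30,-1,0,0,0,0,0],[30,-2,0,0,0,0,0],[30,-3,0,0,0,0,0],[30,-3,0,0,0,0,0]]' 40|egrep 'pos|wrist'
python3 -m crank '[[30,-1,0,0,0,0,0],[30,-1.5,0,0,0,0,0],[30,-1.5,0,0,0,0,0]]' 40|egrep 'pos|wrist'
python3 -m crank '[[30,-1,0,0,0,0,0],[30,-1,0,0,0,0,0]]' 40|egrep 'pos|wrist'
python3 -m crank '[[30,-1,0,0,0,0,0],[30,-1,0,0,0,0,0]]' 40|egrep 'pos|wrist'
```

```text
eef_pos: [562.0, 228.7, 23.7]
wrist_force: [-4.4, 3.6, 3.5]
eef_pos: [563.2, 227.9, 23.6]
wrist_force: [-6.2, 3.2, 4.7]
eef_pos: [564.1, 227.3, 23.6]
wrist_force: [-5.6, 3.6, 4.2]
eef_pos: [565.0, 226.8, 23.6]
wrist_force: [-4.7, 2.9, 3.7]
```

```bash
python3 -c "
from h import *
s=manip.read_state();print(S(s['eef_pos']),S(s['wrist_force']+np.r_[O,0]))"
```

```text
[-15.80047656 178.0468568   23.64682679] [-5.48554374 -0.14493549  3.70547949]
```

Nose is at about 64.0; I'll continue in 0.7 mm steps until the force rises.

```bash
for k in 1; do python3 -m crank '[[30,-0.7,0,0,0,0,0],[30,-0.7,0,0,0,0,0]]' 40|egrep 'pos|wrist'
python3 -m crank '[[30,-0.7,0,0,0,0,0],[30,-0.7,0,0,0,0,0]]' 40|egrep 'pos|wrist'
python3 -m crank '[[30,-0.7,0,0,0,0,0],[30,-0.7,0,0,0,0,0]]' 40|egrep 'pos|wrist'; done
```

```text
eef_pos: [565.5, 226.4, 23.6]
wrist_force: [-5.6, 3.3, 3.8]
eef_pos: [566.1, 226.0, 23.6]
wrist_force: [-4.9, 4.4, 4.9]
eef_pos: [566.3, 225.9, 23.6]
wrist_force: [-8.2, 5.5, 6.5]
```

```bash
python3 -m crank '[[30,-0.7,0,0,0,0,0],[30,-0.7,0,0,0,0,0]]' 40|egrep 'pos|wrist'
python3 -m crank '[[30,-0.7,0,0,0,0,0],[30,-0.7,0,0,0,0,0]]' 40|egrep 'pos|wrist'
python3 -c "
from h import *
s=manip.read_state();print(S(s['eef_pos']),S(s['wrist_force']+np.r_[O,0]),np.degrees(s['eef_rot']))"
```

```text
eef_pos: [566.3, 225.9, 23.6]
wrist_force: [-12.3, 7.2, 7.7]
eef_pos: [566.3, 225.8, 23.6]
wrist_force: [-17.4, 9.2, 10.8]
[-14.12799192 178.00517166  23.60095324] [-19.57578218  -1.76224672  10.79826537] [-179.96416648   -0.19438109  146.7939813 ]
```

```bash
python3 -m crank '[[30,0.8,0,-0.1,0,0,0],[30,1.6,0,-0.3,0,0,0],[30,1.6,0,-0.3,0,0,0]]' 40|egrep 'pos|wrist'
python3 -m crank '[[60,0,0,0,0,0,0],[60,0,0,0,0,0,0],[60,0,0,0,0,0,0],[60,0,0,0,0,0,0],[60,0,0,-5,0,0,0],[60,0,0,-25,0,0,0],[60,0,0,-55,0,0,0],[60,0,0,-90,0,0,0],[60,10,0,-125,0,0,0],[60,30,0,-150,0,0,0]]'
python3 -m crank '[[60,40,0,-20,0,0,0],[60,80,0,-20,0,0,0],[60,120,0,-20,0,0,0],[60,150,0,-20,0,0,0],[60,150,0,-20,0,0,0],[60,150,0,-20,0,0,0]]'
python3 - <<'E'
from h import *
im=np.zeros((600,800,3),np.uint8);A={}
for n in('side','top','wrist'):
    c=optics.calibration(n);p,d=optics.camera(n);A[n]=p;P=cloud(c,d);Q=S(P);hsv=cv2.cvtColor(p,cv2.COLOR_RGB2HSV)
    for nm,yc in(('master',36),('rest',178)):
        dy=Q[...,1]-yc
        for part,sel in (('outer',(abs(dy)>17)&(abs(dy)<32)),('blade',abs(dy)<11)):
            m=sel&(Q[...,2]>62)&(Q[...,2]<112)&(Q[...,0]>40)&(Q[...,0]<130)&(hsv[...,2]>110);q=Q[m]
            if len(q)<60: continue
            for _ in range(6):
                u,s,vt=np.linalg.svd(q-q.mean(0),full_matrices=False);r=(q-q.mean(0))@vt[2];q=q[abs(r)<max(2.2*r.std(),.8)]
            nn=vt[2]*np.sign(vt[2][2]);p0=q.mean(0);print(n,nm,part,len(q),'angle',np.degrees(np.arctan2(-nn[0],nn[2])).round(2),'x36',(p0[0]-nn[2]/nn[0]*(36-p0[2])).round(1),'rms',r.std().round(2))
    m=(Q[...,2]>38)&(Q[...,2]<46)&(abs(Q[...,1]-178)<30)&(Q[...,0]<30)&(Q[...,0]>-100);q=Q[m]
    if len(q)>50:print(n,'stock',cv2.minAreaRect(q[:,:2].astype(np.float32)))
    m=(Q[...,2]>47)&(Q[...,2]<90)&(abs(Q[...,1]-178)<12)&(Q[...,0]<12)&(Q[...,0]>-60);q=Q[m]
    if len(q)>5:print(n,'roller',len(q),np.percentile(q,[5,50,95],axis=0).round(1).tolist())
im[:300,:]=cv2.resize(A['side'][175:310,120:480],(800,300),interpolation=cv2.INTER_CUBIC)
im[300:,:400]=cv2.resize(A['wrist'],(400,300));im[300:,400:]=cv2.resize(A['top'][130:280,220:420],(400,300))
save(im,'c8.png')
E
```

```text
eef_pos: [566.2, 225.8, 23.6]
wrist_force: [-5.7, 4.4, 1.8]
clock: 24.95
eef_pos: [541.8, 241.9, 176.3]
eef_rot: [3.14, 0.002, 2.561]
wrist_force: [0.4, 0.9, 1.1]
finger_gap: 56.3
finger_force: 0.0
clock: 25.55
eef_pos: [415.6, 324.5, 194.1]
eef_rot: [3.141, 0.0, 2.563]
wrist_force: [-0.2, -0.1, -0.3]
finger_gap: 56.3
finger_force: 0.0
side master outer 265 angle 54.82 x36 49.7 rms 1.49
side master blade 194 angle 55.11 x36 49.9 rms 1.29
side rest outer 332 angle 54.65 x36 65.0 rms 1.42
side rest blade 292 angle 51.54 x36 55.2 rms 1.92
side stock ((-17.949058532714844, 177.32179260253906), (42.05916976928711, 96.26861572265625), 89.16633605957031)
side roller 70 [[-15.0, 169.9, 48.2], [-9.8, 178.2, 53.4], [10.1, 184.1, 57.3]]
top master outer 158 angle 54.08 x36 48.7 rms 2.02
top master blade 134 angle 53.32 x36 47.5 rms 2.17
top rest outer 170 angle 52.12 x36 62.5 rms 2.48
top rest blade 144 angle 50.44 x36 55.2 rms 2.83
top stock ((-17.750696182250977, 172.33697509765625), (41.59743118286133, 95.20079040527344), 89.42877960205078)
top roller 39 [[-23.6, 167.6, 47.2], [-7.5, 173.0, 51.8], [8.7, 181.7, 56.8]]
wrist stock ((-18.184146881103516, 178.72549438476562), (40.66061782836914, 96.56642150878906), 89.08769989013672)
wrist roller 43 [[4.2, 175.9, 50.4], [8.4, 177.9, 52.0], [11.8, 181.0, 53.0]]
```

View pics/c8.png

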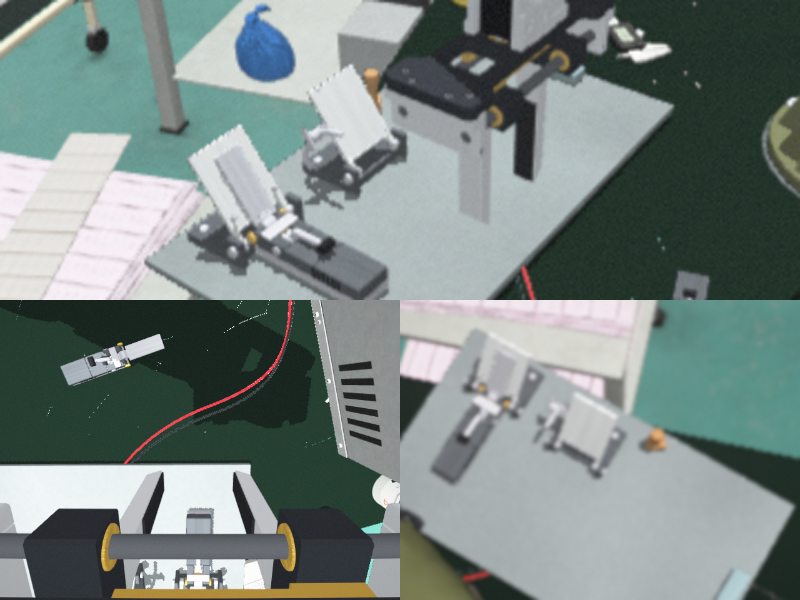

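Side view: the rest reads 54.7° and the master 54.8–55.1°, and the lever is down. I'll check the nose contact from the same relative wrist pose as at the master, and average several frames.

```bash
python3 -m crank '[[60,-30,0,0,0,0,0],[60,-70,0,0,0,0,0],[60,-110,0,0,0,0,0],[60,-150,0,20,0,0,0],[60,-176,0,50,0,0,0],[60,-176,0,75,0,0,0],[60,-176,0,83,0,0,0],[60,-176,0,83,0,0,0],[60,-176,0,83,0,0,0]]'
python3 - <<'E'
from h import *
s=manip.read_state();print(S(s['eef_pos']))
c=optics.calibration('wrist');p,d=optics.camera('wrist');P=cloud(c,d);Q=S(P)
m=(Q[...,2]>36)&(Q[...,2]<46)&(abs(Q[...,1]-178)<35)&(Q[...,0]<-5)&(Q[...,0]>-90);q=Q[m];print(cv2.minAreaRect(q[:,:2].astype(np.float32)),np.percentile(q,[.5,99.5],axis=0).round(1))
c=optics.calibration('side');R={}
for i in range(8):
    p,d=optics.camera('side');Q=S(cloud(c,d))
    for nm,yc in(('master',36),('rest',178)):
        dy=Q[...,1]-yc;m=(abs(dy)>18)&(abs(dy)<30)&(Q[...,2]>68)&(Q[...,2]<108)&(Q[...,0]>40)&(Q[...,0]<130);q=Q[m]
        if len(q)<60: continue
        for _ in range(6):
            u,s,vt=np.linalg.svd(q-q.mean(0),full_matrices=False);r=(q-q.mean(0))@vt[2];q=q[abs(r)<max(2.2*r.std(),.8)]
        nn=vt[2]*np.sign(vt[2][2]);R.setdefault(nm,[]).append(np.degrees(np.arctan2(-nn[0],nn[2])))
for k in R: print(k,len(R[k]),np.mean(R[k]),np.std(R[k]))
E
```

```text
clock: 26.6
eef_pos: [563.3, 228.2, 111.9]
eef_rot: [3.14, 0.001, 2.562]
wrist_force: [1.4, -0.5, 0.2]
finger_gap: 56.2
finger_force: 0.0
[-17.99308684 178.31045023 111.92875293]
((-34.91416549682617, 178.7788848876953), (41.026302337646484, 59.81962585449219), 89.84001922607422) [[-64.6 158.7  37.2]
 [ -5.6 198.9  43.6]]
master 8 55.214919868240926 0.937254555609168
rest 8 54.80766015996812 0.5119850821962417
```

```bash
python3 -m crank '[[60,0,0,-40,0,0,0],[60,0,0,-80,0,0,0],[60,0,0,-80,0,0,0],[60,0,0,-80,0,0,0]]'; python3 -c "
from cell import manip
print(manip.sign_off())"
```

```text
clock: 27.45
eef_pos: [563.0, 228.0, 191.1]
eef_rot: [3.141, 0.001, 2.562]
wrist_force: [0.1, 0.9, -0.8]
finger_gap: 56.7
finger_force: 0.0
the job is handed in; nothing more can be done
None
```

Job handed in at about 27 s: the rest's plate measures 54.8° against the master's 55.2° (within measurement scatter), with the gauge left standing locked, nose against the rest's foot, and the robot clear.

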